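# Pin back a sprung keeper arm and unload the jig

### The arm

A 6-joint arm with a two-finger parallel gripper is mounted at the origin on a cart in front of the work surface, level with it; the furniture and walls round the work are solid. World frame = base frame: x ahead of the robot, y to its left, z up, the work surface at z = 0. Lengths are in m, angles in rad, forces in N, time in s.
With the tool pointing down it reaches from about 0.35 to 0.8 m from the base axis. Payload 7.3 kg.
Tool frame: the origin (TCP) lies between the finger pads; the fingertips stand 25 mm ahead of it and the grasp point (between the pads) lies 6 mm ahead of it (r.tip_extent is the distance from the TCP to the fingertips, in m); z points along the fingers, y is the direction in which the jaws open and shut (so a half turn about z gives the same grasp; the last joint's range is limited). The gripper opens to 85 mm and grips with 20 to 120 N. Pads are 22 mm wide; open, the fingers measure 114 mm over their backs; the gripper's body (76 mm by 85 mm) begins 54 mm behind the grasp point. The pads swing forward as they close: fully open they stand 13 mm farther back than shut.
Start: joints at [1.194, 0.342, 1.524, -0, 1.275, -0.146], TCP at [0.12, 0.511, 0.256] pointing down, gripper open.
Joint ranges: [-2.53, 2.53], [-0.77, 2.02], [0.04, 2.7], [-1, 4.14], [0.28, 2.66], [-3.11, 3.11]. Speed limits (rad/s): [2.57, 2.57, 3.14, 3.14, 3.14, 3.14].

### API

Orientations are given as a unit quaternion [x, y, z, w].
In Python, from workcell import r, command_gripper, optics gives the robot as it stands. The module is installed in compiled form; this text tells all that it offers. Calls block until the motion is done:
- r.reach(position, orientation): joint-space move of the TCP to a pose.
- r.move_straight(position, orientation=None, speed=0.15, max_force=None): straight line of the TCP; orientation=None keeps the orientation; speed is the mean speed in m/s. With max_force (N) it stops when the force on the tool has changed by that much, and returns True; else False.
- r.movej(angles): joint-space move.
- command_gripper(opening, force=None): finger opening in m; force is the grip in N (None keeps the last); returns when the fingers have stopped.
- r.hold(seconds).
- r.solve_ik(position, orientation): joint angles nearest the present ones, or None.
- r.read_state(): the state.
- optics.get_image(name): name is "scene" or "top"; returns (picture, depth): 384x512x3 uint8, red, green, blue; 384x512 float32, m along the optical axis (not along the pixel's ray), 0 where there is no reading.
- optics.camera_model(name): a dict with "K" (3x3 intrinsics, pixels), "k1" (the pictures are not rectified: a ray, as slopes to the right and down, at radius r is drawn at 1 + k1 r^2 times it, then the intrinsics apply), "R" (3x3) and "t" (3): a world point X has camera coordinates R X + t. Camera axes: x right, y down, z forward; pixel columns grow to the right and rows downward; lengths in m; the calibration is good to about 2 mm. A picture is of the moment at which its call begins. camera_model takes no time and is no camera call.
A pose or a line that the arm cannot do raises r.PlanningError and nothing moves.
- r.finish_job(): hands the job in, once; it reports no verdict.
The state is a dict: "time_s": time; "joint_positions": joint angles; "dq": joint speeds; "tau": joint torques, N m; "eef_pos": TCP position; "eef_rot": TCP orientation; "contact_force": force on the tool from outside, world axes, zero at the start; "torque": the same for the moment, N m; "grip_width": finger opening in m.
Only numpy, scipy, OpenCV 4.12 (cv2) and the standard library are available. Lean on these libraries where they do the work, as an engineer would, in place of code of your own. Each camera call takes 0.05 s, during which the arm holds its last target. There are 200 camera calls.

### The job

The stop block in the jig is trapped under a sprung keeper arm. Take the tall pin with the round knob from the rack, swing the arm back against its spring and set the pin fully home in the jig's hole so that it holds the arm back by itself; only then lift the stop block out and lay it flat, right way up, in the grey tray. Leave the other two pins in the rack, and do not knock over or shift anything else on the bench.

Things in the scene. Friction and masses are not known exactly. Their poses are not given: they have to be found in the camera images.
- jig: flat grey jig plate fixed on the bench, 190 mm along its x, 250 mm along its y, 20 mm thick; origin at the centre of its underside, z up. On it, in mm: pivot stud with spring at (-40, 80), top at z 68; nest at (-40, -80); pin hole at (38, 35) in a 40x40 mm steel guide block, top at z 34; round 12 mm stop post at (-55, 35), top at z 56.
- keeper (a joint): angle of the sprung keeper arm about its upright pivot, rad. 0 = at rest over the block, pointing along the jig's -y; grows anticlockwise seen from above, swinging over the jig's +x side, to a stop at 1.55. A spring always drives it back to 0: 0.12 N m at 0, 0.27 N m at 1.2 (1.3 to 3 N at 90 mm from the pivot). Held back by the pin in the hole it reads about 1.2.
- pivot (a point): on the arm's upright pivot axis, at the jig plate's top face. The arm is a flat bar 18 mm wide reaching 180 mm from this axis; its underside is 50 mm and its top 60 mm above the bench.
- keeper_tip (a point): point on the arm 160 mm from the pivot, 55 mm above the bench: the spot that covers the part while the arm is at rest
- pin_hole (a point): mouth of the round pin hole, at the top of the guide block, 34 mm above the bench; 15 mm wide, straight down through guide block and plate to the bench top; 90 mm from the pivot axis. The direction pivot-to-hole is where the arm's middle line points at 1.05 rad. Axes as the jig's, z up
- nest (a point): centre of the nest on the jig plate's top face: 12 mm high steel stops at the two ends (along the jig's x) of the part, each with short ears round the part's corners; both long sides are free over the middle 72 mm
- stop_block: black block in the nest, 85 mm along its own y (lying along the jig's x), 40 mm wide along its x, 27 mm tall, with a fixed 20 mm thumb screw 30 mm from the middle toward its own -y end (the jig's -x), top 49 mm above the underside; about 210 g; origin at the centre of its underside, z up. The keeper arm lies 3 mm over its middle.
- rack: pale wooden pin rack fixed on the bench, 46 mm along its own x, 172 mm along its own y, 34 mm tall, origin at the centre of its underside; three 15 mm holes, 30 mm deep, 56 mm apart along its y, each with one upright pin (which pin is in which hole varies)
- tall_pin: the pin to use: tall steel pin with a round black knob, 98 mm overall, about 90 g. Origin at the centre of its lower end, z along the pin to the knob. Shank 12 mm across, 64 mm long, its last 9 mm tapering to 7 mm; knob 24 mm across from 64 to 98 mm. In the rack its lower end is 4 mm above the bench. Home in the jig, its knob is clear above the keeper arm.
- pin_tip (a point): centre of the lower end of the tall pin; when fully home in the jig it is 34 mm below the mouth, on the bench top
- pin_knob (a point): centre of the tall pin's round knob, 81 mm above its lower end: the place to grip it
- short_pin: shorter steel pin with the same round knob, 74 mm overall (not to be used). Origin at its lower end
- tee_pin: steel pin with a square-section cross-bar handle 52 mm long instead of a knob, 86 mm overall (not to be used). Origin at its lower end, cross-bar along its own x
- tray: grey open tray fixed on the bench, 140 mm along its own x, 140 mm along its own y, 26 mm tall, walls 4 mm and floor about 4 mm thick; origin at the centre of its underside
- glue_bottle: bystander: yellow glue bottle with red cap, 49 mm across, 128 mm tall, standing; origin at the centre of its underside
- spray_can: bystander: spray can, 58 mm across, 217 mm tall, standing; origin at the centre of its underside
- relay_box: bystander: wrapped grey boxed unit, 108x136 mm, 48 mm tall; origin at the centre of its underside
- tape_roll: bystander: roll of brown tape lying flat, 104 mm across, 48 mm tall; origin at the centre of its underside
Not all that is in view belongs to the job. What is shaped like the tall_pin but green is not meant.

How it is judged:
By the outcome, as a careful person would: the job done as asked, in the order asked, and still so for the second after the job is handed in, with the robot touching nothing.
It also fails if it takes over 67 s, if anything falls off the work surface, if the arm or the gripper's body presses on something with over 40 N, if the wrist force passes 120 N, or if a joint passes its speed limit or range.

## Working session

There is one attempt and no reset: what is moved stays moved. The work goes in short steps, each a Python script; the robot and the scene stay as the last script left them, time stands still between calls to the robot, and variables do not carry over. Pictures are saved under pics/ and viewed, about 8 in all and at most 12, crops included, and the job is handed in when it is done.

```bash
mkdir -p pics
cat > h.py <<'E'
import numpy as np, cv2
from workcell import r, command_gripper, optics
def cam(n):
    m=optics.camera_model(n); return [np.array(m[k],float) for k in("K","R","t")]+[m["k1"]]
def ray(n,u,v):
    K,R,t,k1=cam(n)
    d=np.linalg.inv(K)@[u,v,1]; x=d[:2].copy()
    for _ in range(20): x=d[:2]/(1+k1*(x@x))
    return -R.T@t, R.T@np.array([x[0],x[1],1]), x
def at_z(n,u,v,z):
    o,d,_=ray(n,u,v); return o+d*(z-o[2])/d[2]
def proj(n,X):
    K,R,t,k1=cam(n); c=R@np.array(X,float)+t; x=c[:2]/c[2]; x=x*(1+k1*(x@x)); return (K@[x[0],x[1],1])[:2]
def cloud(n,D):
    K,R,t,k1=cam(n); v,u=np.mgrid[:D.shape[0],:D.shape[1]]
    d=np.stack([(u-K[0,2])/K[0,0],(v-K[1,2])/K[1,1]],-1); x=d.copy()
    for _ in range(15): x=d/(1+k1*(x**2).sum(-1,keepdims=True))
    c=np.concatenate([x*D[...,None],D[...,None]],-1)
    return (c-t)@R
def snap(n,f):
    p,d=optics.get_image(n); np.savez(f,p=p,d=d); return p,d
def save(p,name,box=None,s=1):
    if box: p=p[box[1]:box[3],box[0]:box[2]]
    cv2.imwrite('pics/'+name,cv2.resize(p[...,::-1],None,fx=s,fy=s,interpolation=cv2.INTER_CUBIC))
E
python3 - <<'E'
from h import *
for n in("scene","top"):
    p,d=snap(n,n+'0.npz'); save(p,n+'0.png',s=1.56); K,R,t,k=cam(n); print(n,-R.T@t,R[2],K[0,0],k)
print(r.read_state(), r.tip_extent)
E
```

```text
scene [0.2168178  0.87140305 0.8051506 ] [ 0.30755074 -0.6961672  -0.64866306] 415.96994358493913 -0.1173308711230348
top [0.41991543 0.12811902 1.20209251] [ 0.13786721  0.00301538 -0.99044613] 416.6064535342971 -0.09677567169027643
{'time_s': 0.1, 'joint_positions': array([ 1.19398005e+00,  3.42654695e-01,  1.52488932e+00, -2.76511629e-06,
        1.27542234e+00, -1.46013533e-01]), 'dq': array([-0.00078042, -0.00191899, -0.00090437,  0.00056544, -0.00069853,
        0.00014273]), 'tau': array([ 2.00732917e-03, -4.34449911e+01, -2.46490395e+01, -1.74270135e-04,
        4.83248543e-03, -5.67005472e-06]), 'eef_pos': array([0.11996723, 0.51078556, 0.25570582]), 'eef_rot': array([ 1.15144969e-01,  9.93348461e-01, -6.63855443e-04, -1.76237074e-04]), 'contact_force': array([-0.05712242, -0.10069483, -0.32032144]), 'torque': array([-0.00725075,  0.00160901,  0.00971365]), 'grip_width': 0.0853839000551965} 0.025
```

View pics/top0.png

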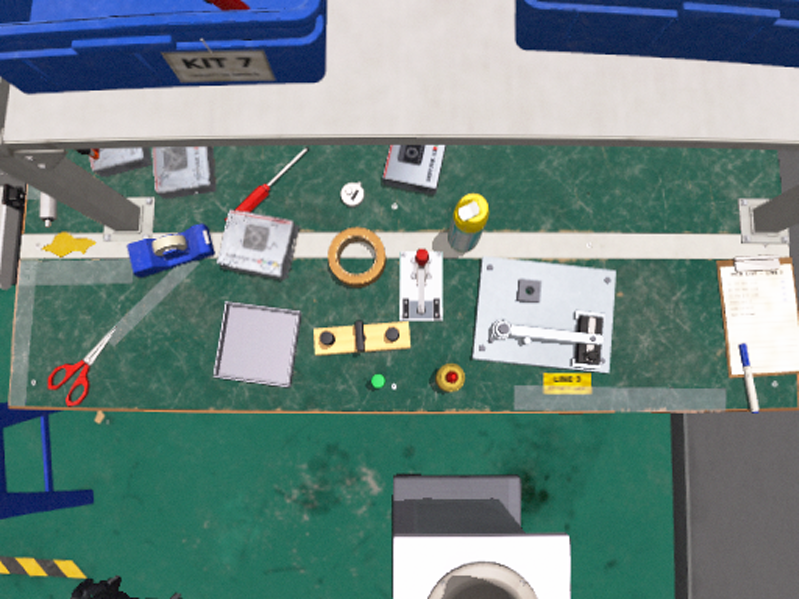

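View pics/scene0.png

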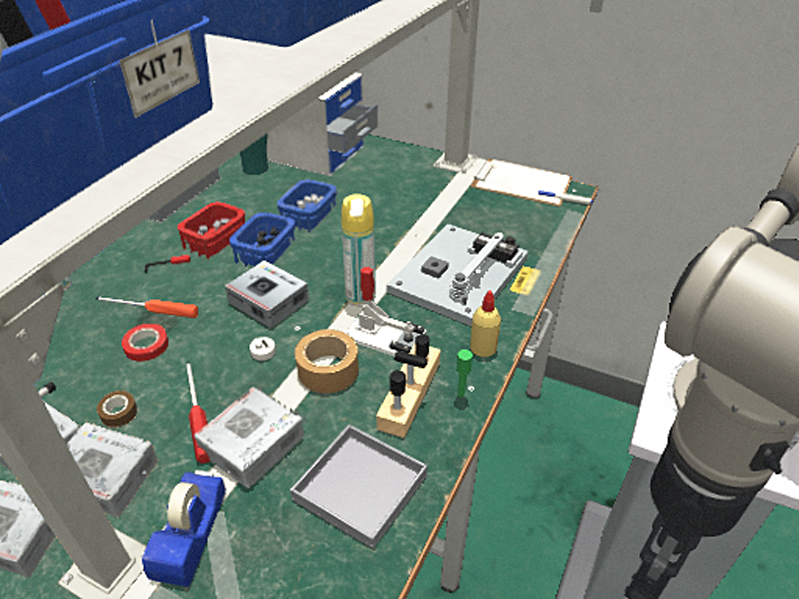

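The top view shows the jig at right (pivot about (502,328), nest about (590,338), guide block about (529,290) in enlarged pixels). The rack is in the middle (knobs (327,338) and (392,335), tee between them), and the tray is at (257,344). Next I measure.

```bash
cat > meas.py <<'E'
from h import *
z=np.load('top0.npz'); p,d=z['p'],z['d']; C=cloud('top',d)
s=1.5625
def comp(name,zlo,zhi,box):
    u0,v0,u1,v1=[int(a/s) for a in box]
    P=C[v0:v1,u0:u1].reshape(-1,3); m=(P[:,2]>zlo)&(P[:,2]<zhi)&(d[v0:v1,u0:u1].reshape(-1)>0)
    Q=P[m]; 
    if len(Q)<3: print(name,len(Q)); return Q
    rc=cv2.minAreaRect((Q[:,:2]*1000).astype(np.float32))
    print(name,len(Q),'mean',Q.mean(0).round(4),'zmax',Q[:,2].max().round(4),'z50',np.median(Q[:,2]).round(4),'rect',np.round(rc[0],1),np.round(rc[1],1),round(rc[2],1)); return Q
comp('bench',-.02,.02,(620,300,700,350))
comp('knobL',.05,.2,(312,322,343,354))
comp('tee',.05,.2,(345,315,373,360))
comp('knobR',.05,.2,(377,322,410,352))
comp('rack',.025,.045,(308,310,418,362))
comp('green',.03,.2,(365,370,390,392))
comp('bottle',.03,.2,(430,355,475,400))
comp('tray',.012,.035,(205,295,308,392))
comp('plate',.014,.028,(465,250,625,380))
comp('guide',.029,.045,(512,270,548,308))
comp('pivot',.055,.09,(485,310,517,350))
comp('arm',.052,.075,(515,318,610,350))
comp('blockabove',.06,.09,(570,300,612,375))
comp('block',.04,.052,(570,300,612,375))
comp('can',.15,.3,(440,185,500,260)); comp('tape',.03,.07,(320,220,392,292))
comp('relay',.03,.07,(210,205,305,285)); comp('clamp',.015,.2,(390,235,446,325))
E
python3 meas.py
python3 - <<'E'
from h import *
p=np.load('top0.npz')['p']; save(p,'jig0.png',(298,155,402,245),6)
E
```

```text
bench 1657 mean [ 0.532  -0.3375  0.0009] zmax 0.0102 z50 0.0009 rect [ 532.4 -338.1] [158.7  92.5] 89.7
knobL 74 mean [0.5006 0.2703 0.1   ] zmax 0.1063 z50 0.1019 rect [500.7 271.9] [24.3 21.3] 87.8
tee 110 mean [0.5052 0.2155 0.0893] zmax 0.0962 z50 0.0899 rect [505.8 215.8] [51.8 13.9] 4.7
knobR 66 mean [0.5095 0.1598 0.0771] zmax 0.0824 z50 0.0783 rect [509.7 160.5] [23.2 21.1] 45.0
rack 781 mean [0.5052 0.2141 0.0345] zmax 0.0415 z50 0.0346 rect [505.9 216.2] [ 59.4 172.8] 9.2
green 65 mean [0.4283 0.1824 0.0975] zmax 0.1035 z50 0.0983 rect [428.4 182.8] [22.6 21.1] 63.8
bottle 268 mean [0.4342 0.06   0.0881] zmax 0.1301 z50 0.0857 rect [434.   58.8] [45.6 46.1] 0.1
tray 395 mean [0.4966 0.4122 0.0235] zmax 0.0318 z50 0.0246 rect [494.8 409.4] [140.7 141.5] 82.8
plate 4465 mean [ 0.5567 -0.1115  0.0208] zmax 0.028 z50 0.0208 rect [ 555.5 -102.8] [288.9 197.1] 83.4
guide 184 mean [ 0.592  -0.089   0.0347] zmax 0.0422 z50 0.0345 rect [592.6 -89.1] [40.9 41.2] 84.4
pivot 98 mean [ 0.5185 -0.0379  0.0645] zmax 0.0722 z50 0.0646 rect [518.6 -38.8] [31.2 25.5] 88.8
arm 409 mean [ 0.5084 -0.1313  0.0604] zmax 0.0682 z50 0.0605 rect [ 507.3 -133.4] [ 52.6 158.1] 5.8
blockabove 136 mean [ 0.4939 -0.1834  0.0642] zmax 0.0743 z50 0.063 rect [ 487.9 -179.3] [62.8 48.2] 81.9
block 306 mean [ 0.5045 -0.1928  0.0473] zmax 0.0518 z50 0.0473 rect [ 501.4 -193.8] [41.1 85. ] 84.4
can 477 mean [0.6884 0.0322 0.2004] zmax 0.2215 z50 0.2055 rect [691.7  30.8] [50.1 52.2] 32.5
tape 643 mean [0.6537 0.2264 0.0475] zmax 0.0546 z50 0.0483 rect [654.1 226.4] [103.1 103. ] 66.4
relay 1583 mean [0.6773 0.4122 0.0452] zmax 0.0541 z50 0.0455 rect [679.5 421.6] [154.5 107.6] 79.2
clamp 476 mean [0.5961 0.111  0.0493] zmax 0.1454 z50 0.0403 rect [594.2 117.9] [ 92.2 131.1] 87.5
```

View pics/jig0.png

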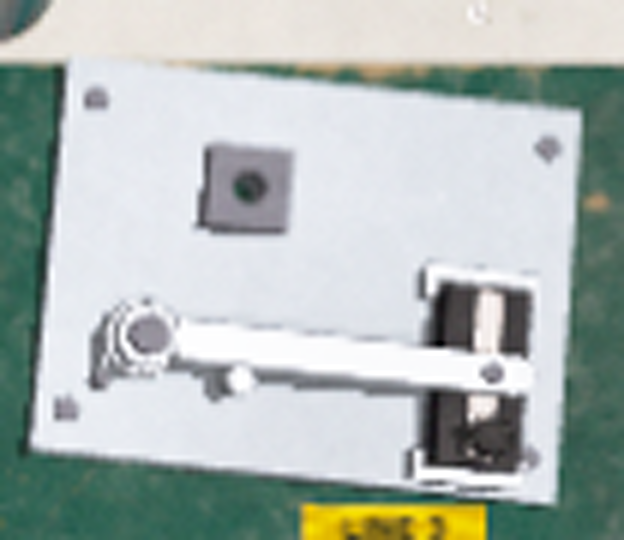

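The crop shows the hole at crop pixel (250,186). The depth heights say the left knob (top at z 0.102) is the tall pin and the right one (0.078) is the short pin. Next I check the plan poses with IK.

```bash
cat >> h.py <<'E'
from scipy.spatial.transform import Rotation as Rn
def down(jaw_deg):  # tool down, jaw axis at this world heading (mod 180), choose j6 nearest centre
    return (Rn.from_euler('z',jaw_deg+90,degrees=True)*Rn.from_euler('x',180,degrees=True)).as_quat()
yaw=np.deg2rad(-5.6)
hole=at_z('top',339.25,185.6,.034)[:2]
def jig(x,y):
    c,s=np.cos(yaw),np.sin(yaw); return hole+np.array([[c,-s],[s,c]])@(np.array([x-38,y-35])/1000)
pivot=jig(-40,80); nest=jig(-40,-80)
def arc(th,rad=.09): # centre of pin on ray at keeper-angle th
    a=-np.pi/2+th+yaw; return pivot+rad*np.array([np.cos(a),np.sin(a)])
pin=np.array([.5013,.2713]); tray=np.array([.4950,.4095])
GR=.086+.006 # TCP height above pin tip
E
python3 - <<'E'
from h import *
print(hole,pivot,nest,arc(1.05),jig(-64,-10))
z=np.load('top0.npz'); C=cloud('top',z['d'])
P=C[200:235,195:225].reshape(-1,3); Q=P[P[:,2]>.096]; print('knob top',len(Q),Q.mean(0),(Q.max(0)+Q.min(0))/2)
for nm,p,h,js in [('pin',pin,.096,(0,180,4,184)),('start',jig(-64,-10),.15,(64,244,0,180)),('hole',hole,.092,(64,244,0,180)),('nest',nest,.048,(84.4,264.4)),('tray',tray,.04,(84.4,264.4))]:
    for j in js:
        q=r.solve_ik([*p,h],down(j)); print(nm,j,None if q is None else np.round(q,2))
E
```

```text
[ 0.59193034 -0.08919705] [ 0.51869384 -0.03680035] [ 0.50308057 -0.19603673] [ 0.59201944 -0.08898613] [ 0.48602592 -0.12402883]
knob top 67 [0.49654339 0.26282369 0.16799621] [0.46564243 0.20606224 0.64995243]
pin 0 [ 0.36  0.59  1.6  -0.    0.95  0.36]
pin 180 [ 0.36  0.59  1.6   0.    0.95 -2.78]
pin 4 [ 0.36  0.59  1.6  -0.    0.95  0.29]
pin 184 [ 0.36  0.59  1.6  -0.    0.95 -2.85]
start 64 [-0.4   0.42  1.74  0.    0.99 -1.52]
start 244 [-0.4   0.42  1.74 -0.    0.99  1.62]
start 0 [-0.4   0.42  1.74  0.    0.99 -0.4 ]
start 180 [-0.4   0.42  1.74 -0.    0.99  2.74]
hole 64 [-0.28  0.64  1.51  0.    0.99 -1.39]
hole 244 [-0.28  0.64  1.51 -0.    0.99  1.75]
hole 0 [-0.28  0.64  1.51 -0.    0.99 -0.28]
hole 180 [-0.28  0.64  1.51 -0.    0.99  2.86]
nest 84.4 [-0.51  0.62  1.72  0.    0.8  -1.99]
nest 264.4 [-0.51  0.62  1.72 -0.    0.8   1.15]
tray 84.4 [ 0.57  0.77  1.41  0.    0.96 -0.9 ]
tray 264.4 [ 0.57  0.77  1.41 -0.    0.96  2.24]
```

Run:
```python
from h import *
q=down(2)
command_gripper(.05)
r.reach([*pin,.22],q)
print(r.move_straight([*pin,.004+GR],speed=.12,max_force=10))
command_gripper(.0,80); s=r.read_state(); print(s['grip_width'],s['eef_pos'],s['contact_force'],s['time_s'])
print(r.move_straight([*pin,.28],speed=.15)); s=r.read_state(); print(s['grip_width'],s['contact_force'],s['time_s'])
r.move_straight([.470,.0,.29],down(33),speed=.3)
p0=jig(-66,-10)
r.move_straight([*p0,.25],down(64),speed=.3)
s=r.read_state(); print(s['eef_pos'],s['grip_width'],s['time_s'])
for n in('top','scene'): snap(n,n+'1.npz')
p,d=np.load('scene1.npz')['p'],0; save(p,'scene1.png',(200,60,400,260),3)
```

```text
False
0.02202226662398135 [0.50172743 0.27148005 0.09685692] [0.09189199 0.31492267 4.78587052] 3.75
False
0.022179860320085572 [-0.05315936 -0.50317726 -1.73421556] 5.125
[ 0.48422432 -0.12271099  0.24999566] 0.02227428058410712 6.9667
```

View pics/scene1.png

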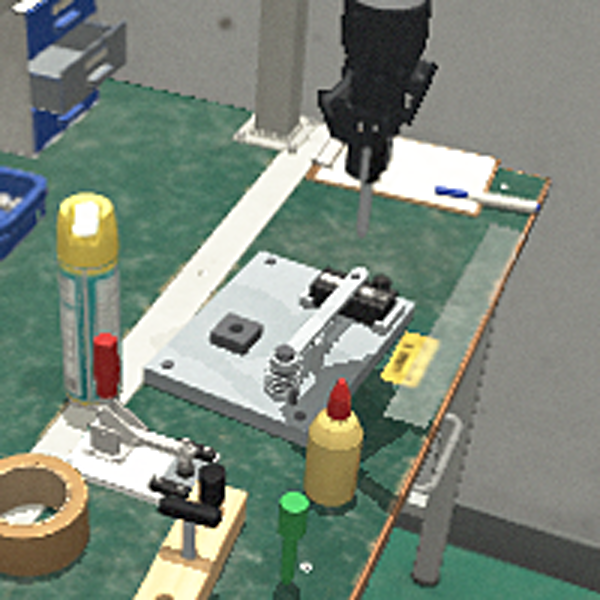

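The tall pin hangs upright in the gripper, with its tip at crop (361,236). I check that against the projected tip, then push the arm along the arc.

Run:
```python
from h import *
s=r.read_state(); e=s['eef_pos']
for z in(GR,GR-.02,GR-.06): print((proj('scene',[e[0],e[1],e[2]-z])-[200,60])*3+1)
F=lambda:(np.round(r.read_state()['contact_force'],1),round(r.read_state()['time_s'],1))
zt=.042+GR
print('down',r.move_straight([*jig(-66,-10),zt],speed=.12,max_force=8),F())
# waypoints: pin trails arm by .167 rad
for th in np.linspace(-.12,1.05,7):
    a=arc(th); print(round(th,2),r.move_straight([*a,zt],speed=.08,max_force=25),F())
e=r.read_state()['eef_pos']; print(e-np.array([*hole,zt]))
for n in('top','scene'): p,_=snap(n,n+'2.npz')
save(p,'scene2.png',(240,110,360,220),5)
```

```text
[359.35625285 231.01349858]
[361.4732981  213.22911952]
[365.81501812 176.55916753]
down False (array([-0.5, -0.7, -1.9]), 8.2)
-0.12 False (array([-1.8, -0.4,  0.4]), 8.5)
0.07 False (array([-1.9, -0.7, -0.6]), 8.9)
0.27 False (array([-1.9, -0.7, -0.5]), 9.3)
0.46 False (array([-1.8, -2.1, -0.8]), 9.6)
0.66 False (array([-1.8, -0.9,  0.1]), 10.0)
0.85 False (array([-2.1, -2.4, -0.2]), 10.4)
1.05 False (array([-1.4, -2.4, -0.2]), 10.7)
[-2.24385532e-05  1.68095485e-04 -4.26466614e-05]
```

View pics/scene2.png

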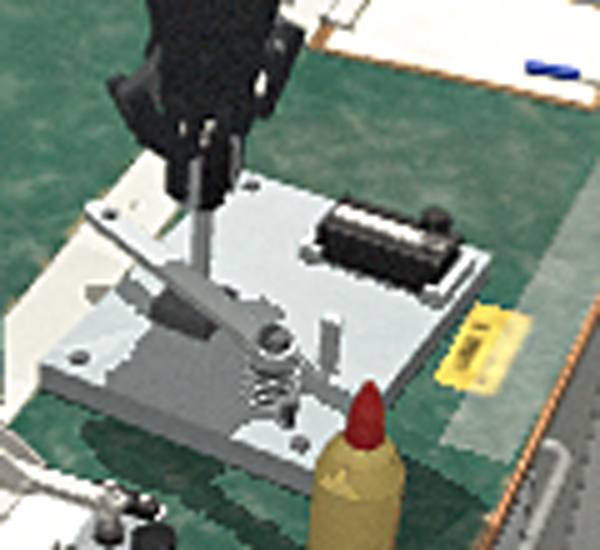

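The arm is swung back by the shank, and the pin stands over the guide block at about crop (203,285), behind the arm. Now I insert it.

Run:
```python
from h import *
F=lambda:(np.round(r.read_state()['contact_force'],1),np.round(r.read_state()['eef_pos'],4),round(r.read_state()['time_s'],1))
print(r.move_straight([*hole,.018+GR],speed=.04,max_force=12),F())
print(r.move_straight([*hole,.001+GR],speed=.04,max_force=12),F())
```

```text
False (array([ 3.4, -0.4, -5.1]), array([ 0.5923, -0.0889,  0.1095]), 11.6)
True (array([ 0.7, -0.4,  2.9]), array([ 0.5927, -0.0891,  0.0929]), 12.1)
```

Run:
```python
from h import *
F=lambda:(np.round(r.read_state()['contact_force'],1),np.round(r.read_state()['eef_pos'],4),round(r.read_state()['time_s'],1))
e=r.read_state()['eef_pos']
print(r.move_straight([e[0],e[1],GR-.004],speed=.03,max_force=10),F())
command_gripper(.05); print(F())
r.move_straight([e[0],e[1],.17],speed=.15)
r.move_straight([*jig(-40,-60),.20],down(84.4),speed=.3); r.hold(.3); print(F())
for n in('top','scene'): p,_=snap(n,n+'3.npz')
save(p,'scene3.png',(240,110,360,220),5)
z=np.load('top3.npz'); C=cloud('top',z['d']); P=C.reshape(-1,3)
m=(np.hypot(*(P[:,:2]-hole).T)<.03)&(P[:,2]>.075)&(P[:,2]<.13); print(m.sum(),P[m].mean(0),np.percentile(P[m,2],[10,50,90]))
```

```text
True (array([-2.9, -0.2,  8.4]), array([ 0.5936, -0.0896,  0.0928]), 12.3)
(array([0.4, 0.2, 0.1]), array([ 0.5942, -0.0895,  0.0921]), 12.6)
(array([-0.4, -0.1,  0.4]), array([ 0.5054, -0.1753,  0.1995]), 14.2)
81 [ 0.58642364 -0.09651314  0.09463253] [0.08290393 0.0965374  0.09997896]
```

View pics/scene3.png

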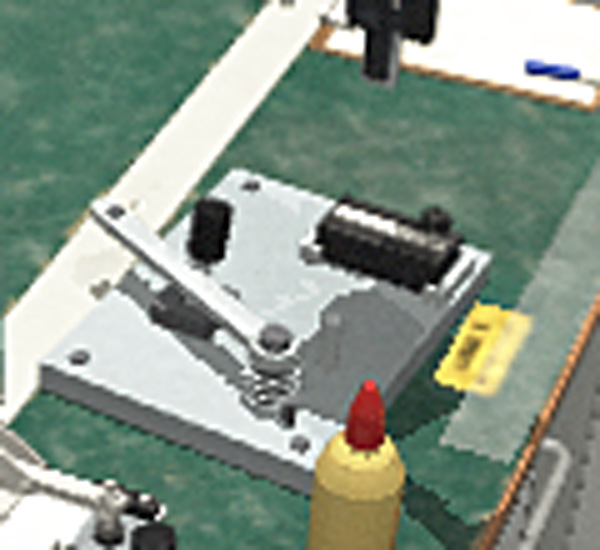

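The pin is seated: its knob is just above arm height at crop (210,230), the arm is held back, and the gripper is clear. I refine the block pose with the view now free, then grasp it.

Run:
```python
from h import *
z=np.load('top3.npz'); C=cloud('top',z['d']).reshape(-1,3)
m=(np.hypot(*(C[:,:2]-hole).T)<.03)&(C[:,2]>.09)&(C[:,2]<.13); print('knob',m.sum(),C[m].mean(0),np.median(C[m,2]))
for n in('top3','scene3'):
    P=cloud(n[:-1],np.load(n+'.npz')['d']).reshape(-1,3)
    for lo,hi in((.043,.052),(.06,.075)):
        m=(np.hypot(*(P[:,:2]-nest).T)<.06)&(P[:,2]>lo)&(P[:,2]<hi); Q=P[m]
        if len(Q)>5: print(n,lo,len(Q),cv2.minAreaRect((Q[:,:2]*1000).astype(np.float32)),Q.mean(0))
```

```text
knob 66 [ 0.58655558 -0.0983563   0.09730403] 0.09716427922984236
top3 0.043 209 ((501.24688720703125, -194.13153076171875), (41.62970733642578, 84.93577575683594), 82.10637664794922) [ 0.48731319 -0.19068487  0.04743966]
top3 0.06 41 ((471.69024658203125, -190.01300048828125), (15.818900108337402, 19.101865768432617), 62.726173400878906) [ 0.47161941 -0.19003923  0.06876046]
scene3 0.043 163 ((500.82733154296875, -188.57528686523438), (42.45121765136719, 85.66664123535156), 83.09723663330078) [ 0.50217781 -0.18792669  0.0452454 ]
scene3 0.06 23 ((470.78125, -185.56983947753906), (20.516103744506836, 17.46303367614746), 72.37193298339844) [ 0.47060961 -0.18526226  0.06535754]
```

Run:
```python
from h import *
F=lambda:(np.round(r.read_state()['contact_force'],1),np.round(r.read_state()['eef_pos'],4),round(r.read_state()['grip_width'],4),round(r.read_state()['time_s'],1))
b=np.array([.502,-.1945]); q=down(84.4)
command_gripper(.062)
r.move_straight([*b,.12],q,speed=.2)
print(r.move_straight([*b,.049],q,speed=.08,max_force=8),F())
command_gripper(0,60); print(F())
print(r.move_straight([*b,.075],q,speed=.05,max_force=20),F())
r.move_straight([*b,.20],q,speed=.2); print(F())
for n in('top','scene'): p,_=snap(n,n+'4.npz')
save(p,'scene4.png',(240,60,380,220),4)
```

```text
False (array([ 0.3, -0.4,  0.7]), array([ 0.5023, -0.1947,  0.0495]), 0.0619, 16.2)
(array([-0.3,  2.2,  6. ]), array([ 0.5024, -0.1945,  0.0498]), 0.0392, 16.5)
False (array([-0.6,  0.2, -3.9]), array([ 0.5019, -0.1945,  0.075 ]), 0.0386, 17.2)
(array([-0.1,  0.5, -3.2]), array([ 0.5013, -0.1941,  0.1988]), 0.0388, 17.9)
```

View pics/scene4.png

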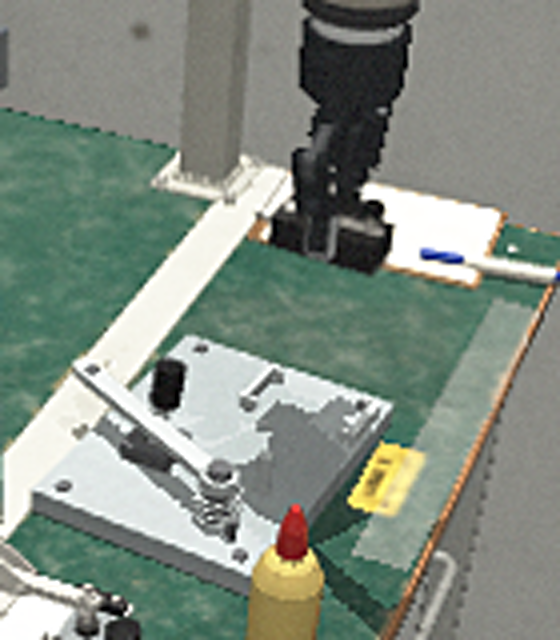

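The block hangs level in the gripper, the nest is empty, and the pin still holds the arm. Next I place the block.

Run:
```python
from h import *
F=lambda:(np.round(r.read_state()['contact_force'],1),np.round(r.read_state()['eef_pos'],4),round(r.read_state()['grip_width'],4),round(r.read_state()['time_s'],1))
q=down(83)
r.move_straight([.48,-.1,.29],q,speed=.25)
r.move_straight([*tray,.27],q,speed=.3)
r.move_straight([*tray,.06],q,speed=.15); print(F())
print(r.move_straight([*tray,.029],q,speed=.025,max_force=3),F())
command_gripper(.062); r.hold(.2); print(F())
r.move_straight([*tray,.25],q,speed=.15)
r.reach([.25,.42,.30],q); r.hold(.3); print(F())
for n in('top','scene'): snap(n,n+'5.npz')
P=cloud('top',np.load('top5.npz')['d']).reshape(-1,3)
for c,R_,lo,hi in((tray,.06,.028,.035),(tray,.06,.045,.06),(hole,.03,.09,.12)):
    m=(np.hypot(*(P[:,:2]-c).T)<R_)&(P[:,2]>lo)&(P[:,2]<hi); Q=P[m]
    print(len(Q),len(Q)and (cv2.minAreaRect((Q[:,:2]*1000).astype(np.float32)),Q.mean(0),np.median(Q[:,2])))
save(np.load('scene5.npz')['p'],'scene5.png',s=1.56); save(np.load('top5.npz')['p'],'top5.png',(120,90,420,265),2.6)
```

```text
(array([ 0.3, -0.1, -3.1]), array([0.4955, 0.4098, 0.061 ]), 0.0387, 22.1)
True (array([ 0.3, -0.2,  4.7]), array([0.4949, 0.4094, 0.0338]), 0.0388, 23.1)
(array([ 0.2, -0.4, -1.2]), array([0.4939, 0.4088, 0.0324]), 0.0616, 23.6)
(array([-0.3,  0.1,  0.7]), array([0.2508, 0.4199, 0.2995]), 0.0622, 26.5)
337 (((494.96240234375, 406.7736511230469), (41.03895568847656, 85.40632629394531), 82.86522674560547), array([0.496762  , 0.40629004, 0.0315277 ]), np.float64(0.03153725890519788))
38 (((465.0049133300781, 410.2868347167969), (17.02530288696289, 16.620372772216797), 89.44020080566406), array([0.4652096 , 0.41017684, 0.05319023]), np.float64(0.053581048454513544))
67 (((587.0856323242188, -98.54563903808594), (22.21835708618164, 22.272918701171875), 88.1731185913086), array([ 0.58646553, -0.09822691,  0.09713045]), np.float64(0.09707788244158781))
```

View pics/scene5.png

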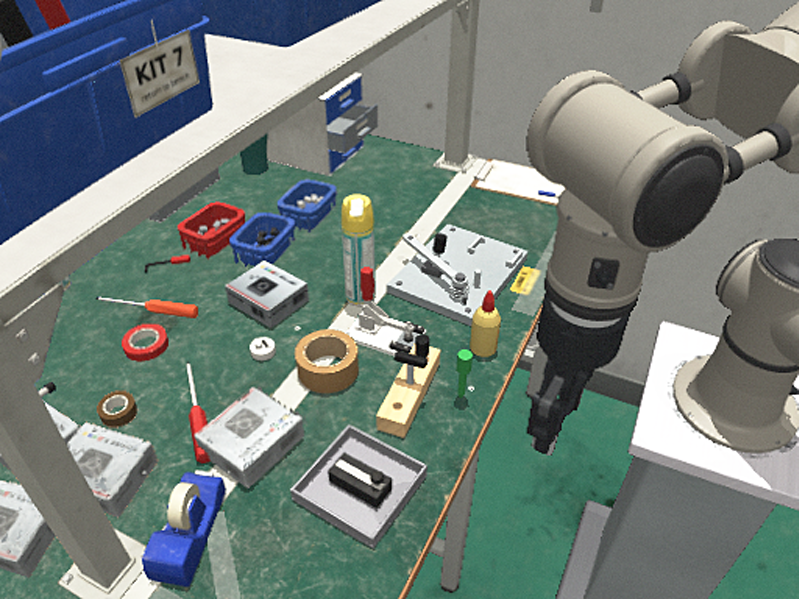

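View pics/top5.png

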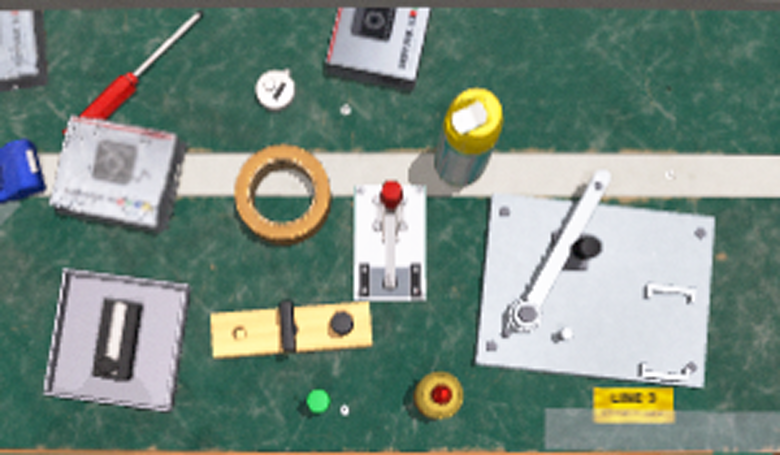

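The block lies flat in the tray with its screw up, at (118,338) in the top view. The pin at (587,248) holds the arm, and the tee pin, short pin and other items are where they were.

```bash
python3 -c "
from h import *
print(r.finish_job())"
```

```text
the job is handed in; nothing more can be done
None
```

The job is done and handed in, at about 26.5 s of robot time against the 67 s limit.

**What I did:** I took the tall pin from the left rack hole and swung the keeper arm back with its shank. I then pressed the pin down to a firm stop in the jig hole. With the gripper off it, the pin held the arm back. After that I lifted the stop block out of the nest and laid it in the tray.

**Last checks:**
- **Pin:** The knob top reads 0.097 m, against 0.098 m for fully home, and did not change between the check after release and the last one. The pin leans by several millimetres at the knob under the spring load. That fits the play in the hole, and the arm is still held back.
- **Block:** Its top face reads 0.0315 m, where 0.031 m is expected lying on the tray floor. The thumb screw is up, and the block lies near the tray centre.
- **Everything else:** In the last pictures the tee pin, short pin, green pin and bystanders stand where they did at the start. I compared these by eye and did not re-measure them.
- **Forces:** The largest tool force I printed was about 9 N. I only sampled forces at intervals.

No check failed. The one disagreement was a roughly 6 mm difference between the two cameras on the block's sideways position in the nest. I used the top camera's value, which agreed with the jig geometry, and the grasp came out well.

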